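Slide the cup carrier past its spring catch to the drying fan

ROBOT

A 6-joint arm with a two-finger parallel gripper is mounted at the origin on the work surface. World frame = base frame: x ahead of the robot, y to its left, z up, the work surface at z = 0. Lengths are in m, angles in rad, forces in N, time in s.
With the tool pointing down it reaches from about 0.2 to 0.875 m from the base axis. Payload 3.4 kg.
Tool frame: the origin (TCP) lies between the finger pads; the fingertips stand 25 mm ahead of it and the grasp point (between the pads) lies 6 mm ahead of it (r.nose_length is the z of the fingertips in the tool frame, in m); z points along the fingers, x is the direction in which the jaws open and shut, and the axes are right-handed (so a half turn about z gives the same grasp; the last joint's range is limited). The gripper opens to 94 mm and grips with 3 to 60 N. Pads are 16 mm wide; open, the fingers measure 119 mm over their backs; the gripper's body (75 mm by 177 mm) begins 78 mm behind the grasp point.
Start: joints at [1.182, 0.276, 1.505, -0, 1.361, -0.121], TCP at [0.152, 0.555, 0.23] pointing down, gripper open.
Joint ranges: [-2.89, 2.89], [-0.75, 2.08], [0.22, 2.7], [-1.18, 4.32], [0.11, 2.71], [-2.7, 2.7]. Speed limits (rad/s): [2.57, 2.57, 3.14, 3.14, 3.14, 3.14].

INTERFACE

Orientations are given as a unit quaternion [w, x, y, z].
In Python, from plant import r, gripper_to, inverse_kinematics, vision, models, telemetry gives the robot as it stands. Calls block until the motion is done:
- r.move_to(position, orientation): joint-space move of the TCP to a pose.
- r.move_l(position, rot=None, vel=0.15, guard=None): straight line of the TCP; rot=None keeps the orientation; vel is the mean speed in m/s. With guard (N) it stops when the force on the tool has changed by that much, and returns True; else False.
- r.movej(angles): joint-space move.
- gripper_to(opening, f_grip=None): finger opening in m; f_grip is the grip in N (None keeps the last); returns when the fingers have stopped.
- r.hold(seconds).
- inverse_kinematics(position, orientation): joint angles nearest the present ones, or None.
- vision.snapshot(name): name is "scene" or "side" or "wrist"; returns the picture (384x512x3 uint8, red, green, blue); there is no depth.
- vision.get_calibration(name): a dict with "fx", "fy", "cx", "cy" (pixels), "position" and "orientation" of the camera in the world. Camera axes: x right, y down, z forward; pixel columns grow to the right and rows downward; lengths in m; the calibration is good to about 2 mm. The wrist camera is an equidistant fisheye: a pixel r from the principal point sees the ray r / f radians off the axis. A picture is of the moment at which its call begins: read the wrist's pose just before it. get_calibration takes no time and is no camera call; for the wrist camera it gives the pose at the moment of the call.
A pose or a line that the arm cannot do raises r.PlanningError and nothing moves.
- r.sign_off(): hands the job in, once; it reports no verdict.
Trained networks look in the newest picture that a camera, given by its name, has taken for a name from the list of things; names that differ only in an ending like _2 or _b are one class to them, and where a whole thing is asked for, a point or a joint stands for the part that bears it (a point fixed in the world has none). Each returns a list of dicts, best first, with "score" (0 to 1); they miss things now and then, are a little off and sometimes report something else, mostly with a low value. They report only what shows in the picture. A call takes as long as a camera call. They do not tell look-alikes from the thing itself.
- models.boxes_of(thing, camera): "at" ([x, y, z] in m, in world coordinates, good to about 4 mm: the middle of the surface that is visible of it).
- models.regions_of(thing, camera): "pixels" (384x512 bool, what is visible of it).
- models.mark_of(thing, camera): "at" ([x, y, z] in m, in world coordinates, good to about 4 mm: a listed point, or the origin of a listed thing).
Readings, each from a call of its own:
- telemetry.current_t(): time.
- telemetry.current_joints(): joint angles.
- telemetry.current_dq(): joint speeds.
- telemetry.current_joint_efforts(): joint torques, N m.
- telemetry.current_ee_pos(): TCP position.
- telemetry.current_tool_rot(): TCP orientation.
- telemetry.current_wrist_force(): force on the tool from outside, world axes, zero at the start.
- telemetry.current_torque(): the same for the moment, N m.
- telemetry.current_opening(): finger opening in m.
Only numpy, scipy, OpenCV 4.12 (cv2) and the standard library are available. Lean on these libraries where they do the work, as an engineer would, in place of code of your own. Each camera call takes 0.05 s, during which the arm holds its last target.

TASK

Slide the plywood carrier, with the freshly thrown cup riding on it, along its track until it is fully home against the end stop by the drying fan. A spring plunger stands up through the window in the carrier and locks it: press the plunger down with the fingertips and keep it held down while you push the carrier over it, then push on until the carrier is home and the plunger has sprung up again behind it. Do not lift the carrier, do not touch the cup and keep it standing on the carrier, leave the bowl, the other cup and the scraper where they are, and finish with the hand clear.

Things in the scene. Friction and masses are not known exactly. Their poses are not given: they have to be found in the camera images.
- track: Fixed light-blue track on the bench, 400 x 156 mm, own x from -95 to 305 mm; white fan housing 126 mm high at its +x end. Origin on the bench under the plunger's centre; x = direction to slide the carrier, towards the fan; y across; z up. Rails 35 mm high; open channel 70 mm wide between them, clear but for the plunger and its 18 mm high collar. Side lips (|y| over 59 mm, top 52 mm) hold the carrier in.
- end_stop (a point): Middle of the end stop's face, where the middle of the carrier's front edge must come to: track x = 235 mm, 40 mm above the bench.
- plunger_top (a point): Centre of the top face of the plain steel plunger, a rectangular head 42 mm long (track x), 34 mm wide (track y), 24 mm deep. Unpressed its top is 50 mm above the bench, 5 mm above the carrier's top face.
- plunger (a joint): Plunger travel in m: 0 sprung up, grows as it is pressed straight down, 0.019 = hard stop (top 31 mm above the bench). From 0.015 on its top is below the carrier's underside and the carrier can pass over it. Spring force about 2.5 N at 0, 5.5 N fully down; it springs up at once when neither a finger nor the carrier holds it down.
- carrier: Loose plywood plate in the track, 207 x 130 x 10 mm, 0.4 to 0.7 kg, underside 35 mm above the bench, axes parallel to the track's, 1 to 2 mm play. Origin: underside, centre of its window. Reaches from x = -74 mm (rear) to +133 mm (front). Home, its origin is at track x = 102 mm and its rear edge 7 mm beyond the plunger. After about 10 mm of sliding it keeps the plunger down itself.
- window_front (a point): Middle of the front (fan side) wall of the carrier's rectangular through window, 24 mm ahead of the window's centre, at the top face; push here with a fingertip. The window is 48 mm long (x) by 56 mm wide (y); at the start the plunger stands in it with about 3 mm free at each end and 11 mm at each side.
- cup: Freshly thrown grey-brown clay cup, 64 mm across, 55 mm high, about 0.18 kg, loose on the carrier about 85 mm ahead (+x) of the window's centre. Origin at the centre of its underside. To be left standing, untouched.
- bowl: Bystander: dark red bowl, 120 mm across, 55 mm high, on the bench beside the track; origin under its centre.
- fired_cup: Bystander: cream cup, 72 mm across, 65 mm high, on the bench beside the track; origin under its centre.
- scraper: Bystander: clay scraper with a wooden handle and a flat steel blade, 170 mm long, lying on the bench beside the track; origin under it, its length along own x.
Things that resemble listed ones, but are neither listed nor needed, are in the scene too. What is meant by the carrier is not green, and is the larger of those in its own colour.

How it is judged:
On the way:
1. the fingers press the plunger down below the carrier's underside while the carrier is still at its start (value of joint plunger above 0.0145 m and contact force between the fingers and plunger above 0.5 N and x of carrier in the frame of track below 0.012 m), for 0.05 s.
At the end, for the whole second after the job is handed in: The carrier is home within 6 mm of the end stop, flat in its track and at rest; the plunger is sprung up behind it (within 3 mm of its rest height); the cup stands upright and at rest on the carrier, still 60 to 110 mm from the window's centre (x of carrier in the frame of track above 0.096 m and value of joint plunger below 0.003 m and z of carrier in the frame of track below 0.039 m and linear speed of each of carrier, cup below 0.01 m/s and angle between cup's own z axis and vertical below 0.1 rad and z of cup in the frame of carrier between 0.006 and 0.014 m and horizontal distance between cup and carrier between 0.06 and 0.11 m); the robot touches nothing.
It fails at once if the robot touches the cup on the carrier (contact force between any of the fingers, the arm and cup above 0.3 N).
It fails at once if the cup tips over or is lifted off the carrier (angle between cup's own z axis and vertical above 0.35 rad or z of cup in the frame of carrier above 0.022 m).
It fails at once if the carrier is lifted (z of carrier in the frame of track above 0.045 m).
It fails at once if a bystander is moved more than 15 mm or lifted (distance of any of bowl, fired_cup, scraper from where it was at the start of the episode above 0.015 m).
It also fails if it takes over 37 s, if anything falls off the work surface, if the arm or the gripper's body presses on something with over 40 N, if the wrist force passes 120 N, or if a joint passes its speed limit or range.

## Working session

There is one attempt and no reset: what is moved stays moved. The work goes in short steps, each a Python script; the robot and the scene stay as the last script left them, time stands still between calls to the robot, and variables do not carry over. Pictures are saved under pics/ and viewed, and the job is handed in when it is done.

```bash
ls; mkdir -p pics; cat > h.py <<'E'
import numpy as np, cv2
from plant import r, gripper_to, inverse_kinematics, vision, models, telemetry as T
def save(n,f):
    im=vision.snapshot(n); cv2.imwrite('pics/'+f,im[:,:,::-1]); return im
E
python3 - <<'E'
from h import *
print(T.current_t())
for n in ['scene','side','wrist']:
    save(n,n+'0.png')
    print(n,vision.get_calibration(n))
for n in ['scene','side']:
  for th in ['plunger_top','window_front','end_stop','track','carrier','cup']:
    print(n,th,[(np.round(d['at'],4),round(d['score'],2)) for d in models.mark_of(th,n)])
print(T.current_t())
E
```

```text
pics
0.0
scene {'fx': 395.0028121642424, 'fy': 395.0028121642424, 'cx': 254.0988146212873, 'cy': 188.59676204417286, 'position': array([ 1.12427518, -0.45569468,  0.56501023]), 'orientation': array([-0.40336792,  0.77898659,  0.42166651, -0.22950287])}
side {'fx': 455.77360472484526, 'fy': 455.77360472484526, 'cx': 250.1943264200168, 'cy': 192.09598080457883, 'position': array([0.39049344, 0.6318963 , 0.69628726]), 'orientation': array([ 0.02698594, -0.0852447 ,  0.90557856, -0.41464752])}
wrist {'fx': 297.3186396354542, 'fy': 297.3186396354542, 'cx': 257.9071082756315, 'cy': 191.54392650788674, 'position': array([0.08377076, 0.5713341 , 0.38371968]), 'orientation': array([0.09873481, 0.7888084 , 0.60209255, 0.07427858])}
scene plunger_top [(array([ 0.5153, -0.1265,  0.0539]), 0.55)]
scene window_front [(array([ 0.4119, -0.4096,  0.0081]), 0.71), (array([ 0.257 , -0.2221,  0.0096]), 0.67), (array([ 0.5252, -0.1072,  0.0431]), 0.65), (array([ 7.224e-01, -9.570e-02,  6.000e-04]), 0.56)]
scene end_stop [(array([0.6215, 0.0831, 0.0399]), 0.81)]
scene track [(array([ 0.5081, -0.1279, -0.0
[... 175 characters left out ...]
-0.2207,  0.0003]), 0.6)]
scene cup [(array([ 0.5603, -0.0533,  0.0458]), 0.79), (array([0.6223, 0.0875, 0.0385]), 0.57)]
side plunger_top [(array([ 0.5153, -0.1242,  0.0519]), 0.57)]
side window_front [(array([ 0.4081, -0.411 ,  0.0102]), 0.87), (array([ 0.5229, -0.105 ,  0.048 ]), 0.62), (array([ 0.2549, -0.2213,  0.0082]), 0.57)]
side end_stop []
side track [(array([ 0.5108, -0.1259,  0.0051]), 0.76), (array([ 0.5131, -0.1281,  0.0364]), 0.32)]
side carrier [(array([ 0.515 , -0.1256,  0.0356]), 0.85), (array([ 0.2378, -0.2138, -0.0037]), 0.78), (array([ 0.3915, -0.394 ,  0.0034]), 0.67)]
side cup [(array([ 0.561 , -0.0521,  0.0462]), 0.62), (array([ 0.5124, -0.1237,  0.0035]), 0.15)]
0.75
```

View pics/scene0.png

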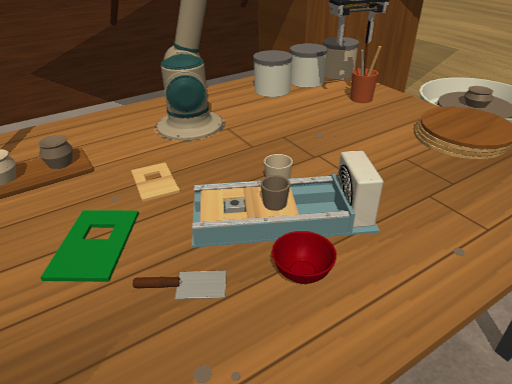

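View pics/side0.png

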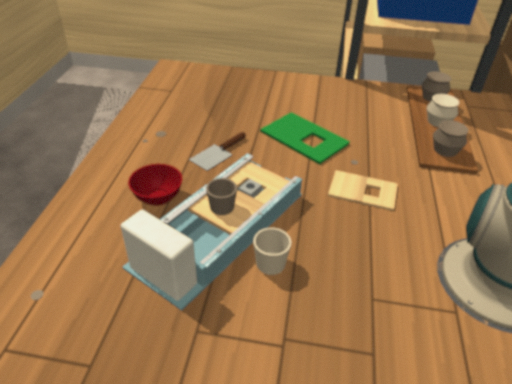

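The scene view shows the track with the carrier. The plunger is at about (234,205), the cup at (275,192) and the fan at (360,190). The green plate at (92,243) and the small plywood plate at (155,180) are decoys. The distance from plunger to end stop measures 0.235 m, as listed. I'll move above the plunger and check with an overlay.

```bash
cat >> h.py <<'E'
from scipy.spatial.transform import Rotation as R
def rot(q): return R.from_quat([q[1],q[2],q[3],q[0]]).as_matrix()
def proj(P,c,fish=False):
    p=(np.atleast_2d(P)-c['position'])@rot(c['orientation'])
    if fish:
        rr=np.hypot(p[:,0],p[:,1]); th=np.arctan2(rr,p[:,2]); return np.c_[c['cx']+c['fx']*th*p[:,0]/rr,c['cy']+c['fy']*th*p[:,1]/rr]
    return np.c_[c['cx']+c['fx']*p[:,0]/p[:,2],c['cy']+c['fy']*p[:,1]/p[:,2]]
def trk(P,o,yaw):
    P=np.atleast_2d(np.array(P,float)); c,s=np.cos(yaw),np.sin(yaw)
    return np.c_[o[0]+c*P[:,0]-s*P[:,1],o[1]+s*P[:,0]+c*P[:,1],P[:,2]]
def rect(x0,x1,y0,y1,z): 
    n=20; a=np.linspace(0,1,n)
    cs=[(x0,y0),(x1,y0),(x1,y1),(x0,y1),(x0,y0)]
    return np.concatenate([[[p[0]+(q[0]-p[0])*t,p[1]+(q[1]-p[1])*t,z] for t in a] for p,q in zip(cs,cs[1:])])
def overlay(im,c,o,yaw,fn,fish=False,dx=0,crop=None):
    im=cv2.resize(im[:,:,::-1],None,fx=4,fy=4,interpolation=cv2.INTER_CUBIC)
    for rc,col in [((-.095,.305,-.078,.078,.052),(0,0,255)),((-.021,.021,-.017,.017,.05),(255,0,255)),((-.024+dx,.024+dx,-.028,.028,.045),(0,255,0)),((-.074+dx,.133+dx,-.065,.065,.045),(255,255,0)),((.235,.235,-.03,.03,.04),(0,0,255))]:
        uv=proj(trk(rect(*rc),o,yaw),c,fish)*4+2
        cv2.polylines(im,[np.round(uv).astype(int)],False,col,1)
    x,y=crop; cv2.imwrite('pics/'+fn,im[y:y+600,x:x+800])
E
python3 - <<'E'
from h import *
o=np.array([.5140,-.1262]); yaw=np.arctan2(.0831+.1262,.6215-.5140); print(np.degrees(yaw))
im=cv2.imread('pics/scene0.png')[:,:,::-1]; overlay(im,vision.get_calibration('scene'),o,yaw,'ov1.png',crop=(740,540))
# tool: z down, x along track +-y
for s in (1,-1):
    x=s*np.array([-np.sin(yaw),np.cos(yaw),0]); z=np.array([0,0,-1]); M=np.c_[x,np.cross(z,x),z]
    q=R.from_matrix(M).as_quat(); q=[q[3],q[0],q[1],q[2]]
    print(s,q,[np.round(inverse_kinematics([*(o+d*np.array([np.cos(yaw),np.sin(yaw)])),h],q),2) for d,h in((.012,.25),(.012,.057),(.12,.057))])
print(rot(vision.get_calibration('wrist')['orientation'])[:,2])
E
```

```text
62.8142053039217Traceback (most recent call last):
  File "<stdin>", line 8, in <module>
    return _wrapfunc(a, 'round', decimals=decimals, out=out)
    return _wrapit(obj, method, *args, **kwds)
    result = getattr(arr, method)(*args, **kwds)
TypeError: unsupported operand type(s) for *: 'NoneType' and 'float'
```

View pics/ov1.png

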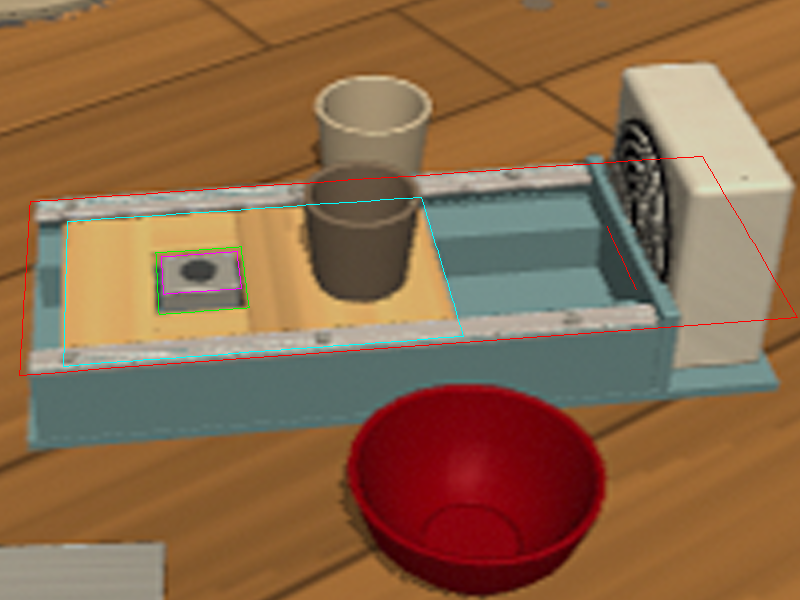

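```bash
cat > ik.py <<'E'
from h import *
o=np.array([.5150,-.1245]); 
def quat(yaw,s,perp=True,tilt=0):
    a=yaw+(np.pi/2 if perp else 0)
    x=s*np.array([np.cos(a),np.sin(a),0]); z=np.array([0,0,-1]); M=np.c_[x,np.cross(z,x),z]
    f=np.array([-np.sin(yaw),np.cos(yaw),0]); M=R.from_rotvec(f*tilt).as_matrix()@M
    q=R.from_matrix(M).as_quat(); return [q[3],q[0],q[1],q[2]]
E
python3 - <<'E'
from ik import *
yaw=np.radians(62.8); u=np.array([np.cos(yaw),np.sin(yaw)])
for p in(True,False):
 for s in (1,-1):
  for d,h in((.012,.25),(.012,.15),(.012,.057),(.12,.057),(.12,.2)):
    k=inverse_kinematics([*(o+d*u),h],quat(yaw,s,p)); print(p,s,d,h,None if k is None else np.round(k,2))
c=vision.get_calibration('wrist'); M=rot(T.current_tool_rot())
print(M.T@(c['position']-T.current_ee_pos()), M.T@rot(c['orientation']))
E
```

```text
True 1 0.012 0.25 None
True 1 0.012 0.15 None
True 1 0.012 0.057 None
True 1 0.12 0.057 None
True 1 0.12 0.2 None
True -1 0.012 0.25 [-0.35  0.2   1.56 -0.    1.38  0.13]
True -1 0.012 0.15 [-0.35  0.27  1.72 -0.    1.15  0.13]
True -1 0.012 0.057 [-0.35  0.37  1.85 -0.    0.93  0.13]
True -1 0.12 0.057 [-0.15  0.42  1.76 -0.    0.96  0.32]
True -1 0.12 0.2 [-0.15  0.29  1.57 -0.    1.29  0.32]
False 1 0.012 0.25 [-0.35  0.2   1.56 -0.    1.38 -1.44]
False 1 0.012 0.15 [-0.35  0.27  1.72 -0.    1.15 -1.44]
False 1 0.012 0.057 [-0.35  0.37  1.85 -0.    0.93 -1.44]
False 1 0.12 0.057 [-0.15  0.42  1.76 -0.    0.96 -1.25]
False 1 0.12 0.2 [-0.15  0.29  1.57 -0.    1.29 -1.25]
False -1 0.012 0.25 [-0.35  0.2   1.56 -0.    1.38  1.7 ]
False -1 0.012 0.15 [-0.35  0.27  1.72 -0.    1.15  1.7 ]
False -1 0.012 0.057 [-0.35  0.37  1.85 -0.    0.93  1.7 ]
False -1 0.12 0.057 [-0.15  0.42  1.76 -0.    0.96  1.89]
False -1 0.12 0.2 [-0.15  0.29  1.57 -0.    1.29  1.89]
[-0.00169588 -0.07038142 -0.15387507] [[ 9.99999675e-01  7.82073408e-04 -1.95914662e-04]
 [-7.10093709e-04  9.69429389e-01  2.45369426e-01]
 [ 3.81822334e-04 -2.45369207e-01  9.69429629e-01]]
```

```bash
python3 - <<'E'
from ik import *
yaw=np.radians(62.8); u=np.array([np.cos(yaw),np.sin(yaw)])
r.move_to([*(o+.012*u),.23],quat(yaw,-1)); gripper_to(0.0,10)
r.hold(.2)
c=vision.get_calibration('wrist'); im=save('wrist','w1.png')
np.save('w1.npy',im); import pickle; pickle.dump(c,open('w1.pkl','wb'))
for th in ['plunger_top','window_front','end_stop','carrier','cup','track']:
    print(th,[(np.round(d['at'],4),round(d['score'],2)) for d in models.mark_of(th,'wrist')])
print(T.current_t(),T.current_ee_pos(),T.current_opening(),T.current_wrist_force())
pts=proj(trk([[0,0,.05]],o,yaw),c,True)[0]; print(pts)
overlay(im,c,o,yaw,'ov2.png',True,crop=(int(np.clip(pts[0]*4-400,0,1248)),int(np.clip(pts[1]*4-400,0,936))))
E
```

```text
plunger_top [(array([ 0.5141, -0.1275,  0.0504]), 0.56), (array([0.4404, 0.0426, 0.0006]), 0.26)]
window_front [(array([ 0.2534, -0.2168,  0.0072]), 0.71), (array([ 0.5201, -0.1005,  0.0469]), 0.63)]
end_stop []
carrier [(array([ 0.2412, -0.2155, -0.0032]), 0.78)]
cup [(array([ 0.5613, -0.0489,  0.0455]), 0.69)]
track [(array([ 0.5165, -0.1233, -0.0015]), 0.71)]
5.4083 [ 0.52048527 -0.11383421  0.23000977] 0.00040164341677943364 [-0.13032011 -0.00997497 -0.29553882]
[257.01451872 188.8957208 ]
```

View pics/ov2.png

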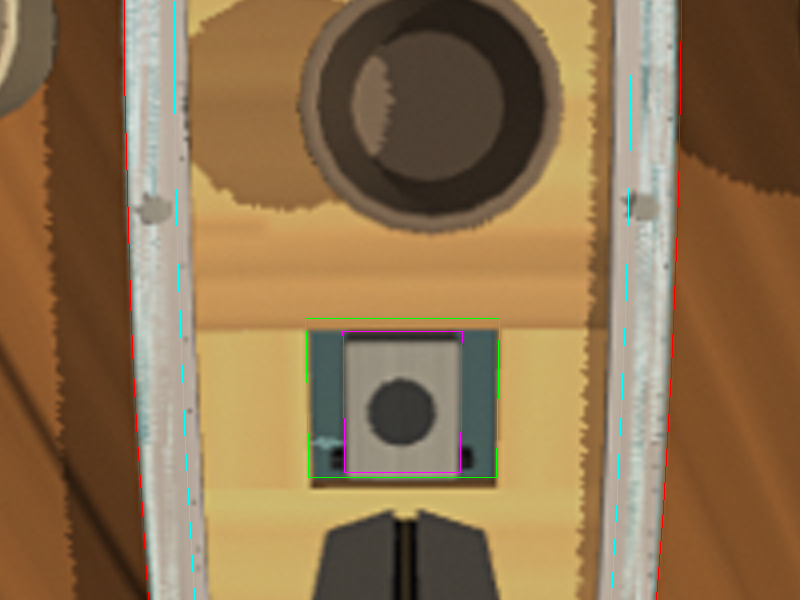

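View pics/w1.png

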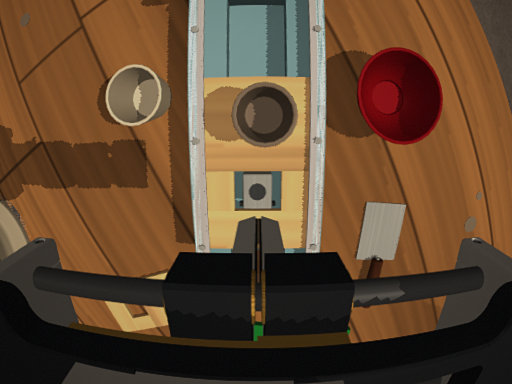

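The wrist overlay shows yaw and y right on the rails. The window at (400,405) and the plunger sit about 2 mm further back than my origin, so I'm shifting by that and pressing.

```bash
cat >> ik.py <<'E'
yaw=np.radians(62.8); u=np.array([np.cos(yaw),np.sin(yaw)])
o2=o-.002*u
def P(d,h): return [*(o2+d*u),h]
E
python3 - <<'E'
from ik import *
r.move_l(P(.010,.085),vel=.1)
f0=np.array(T.current_wrist_force())
print(r.move_l(P(.010,.065),vel=.03,guard=2.0),T.current_ee_pos(),np.array(T.current_wrist_force())-f0)
r.move_l(P(.010,.0575),vel=.03); r.hold(.3)
print(T.current_ee_pos(),np.array(T.current_wrist_force())-f0,T.current_t())
im=save('scene','s2.png'); cv2.imwrite('pics/s2c.png',cv2.resize(im[130:260,180:390,::-1],None,fx=3.8,fy=3.8,interpolation=2))
E
```

```text
True [ 0.51885443 -0.11745317  0.07264376] [ 0.46145869 -0.43754133  3.80092401]
[ 0.51881733 -0.11745464  0.05772064] [ 0.39428105 -0.51051033  6.46401083] 8.4417
```

View pics/s2c.png

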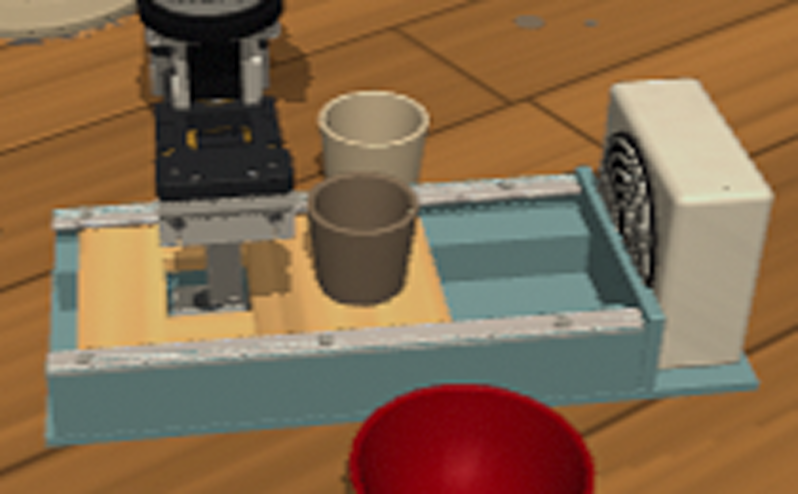

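The crop shows the fingertip at (225,280) inside the window with the plunger pressed down. Contact came at tip height about 48 mm, which fits the plunger's 50 mm top. Now I'll push.

```bash
python3 - <<'E'
from ik import *
for d in (.03,.06,.1):
    r.move_l(P(d,.0572),vel=.04); print(d,np.round(T.current_wrist_force(),2),T.current_ee_pos())
f0=np.array(T.current_wrist_force())
print(r.move_l(P(.130,.0572),vel=.03,guard=7.0))
p=np.array(T.current_ee_pos()); print(p,(p[:2]-o2)@u,np.array(T.current_wrist_force())-f0,T.current_t())
im=save('scene','s3.png'); cv2.imwrite('pics/s3c.png',cv2.resize(im[130:260,180:390,::-1],None,fx=3.8,fy=3.8,interpolation=2))
E
```

```text
0.03 [-2.92 -5.05  7.45] [ 0.52702827 -0.10182608  0.05761787]
0.06 [-1.98 -4.04  3.63] [ 0.54049773 -0.07452224  0.05706811]
0.1 [-3.52 -6.17  4.23] [ 0.55849234 -0.03910974  0.0570128 ]
True
[ 0.56707499 -0.02189685  0.05672967] 0.11706028828638829 [ 3.88444929  5.87551638 -3.47248007] 11.9
```

View pics/s3c.png

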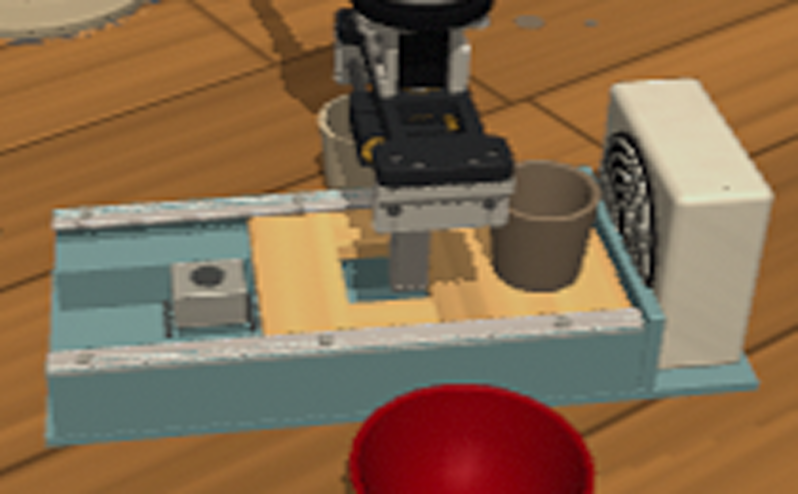

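The plunger is up behind the carrier at (208,290). The guard fired on the drop in friction when that happened, so I'll keep pushing until the carrier meets the stop.

```bash
python3 - <<'E'
from ik import *
r.hold(.2); f0=np.array(T.current_wrist_force()); print(f0)
for d in np.arange(.118,.132,.001):
    g=r.move_l(P(d,.0572),vel=.02,guard=15)
    r.hold(.1); p=np.array(T.current_ee_pos()); f=np.array(T.current_wrist_force()); print(round(d,3),round((p[:2]-o2)@u,4),np.round(f,1),'along',round(f[:2]@u,1),g)
    if g or f[:2]@u<-14: break
print(T.current_t())
im=save('scene','s4.png'); cv2.imwrite('pics/s4c.png',cv2.resize(im[130:260,180:390,::-1],None,fx=3.8,fy=3.8,interpolation=2))
E
```

```text
[-0.86966038 -0.69479993 -0.48523705]
0.118 0.1171 [-1.3 -4.5 -2.9] along -4.6 False
0.119 0.1173 [-2.9 -6.  -2.7] along -6.7 False
0.12 0.1173 [-3.7 -9.3 -2.7] along -10.0 False
0.121 0.1174 [ -5.3 -11.2  -1.4] along -12.4 False
0.122 0.1175 [ -5.1 -13.3  -0.9] along -14.2 False
13.9
```

View pics/s4c.png

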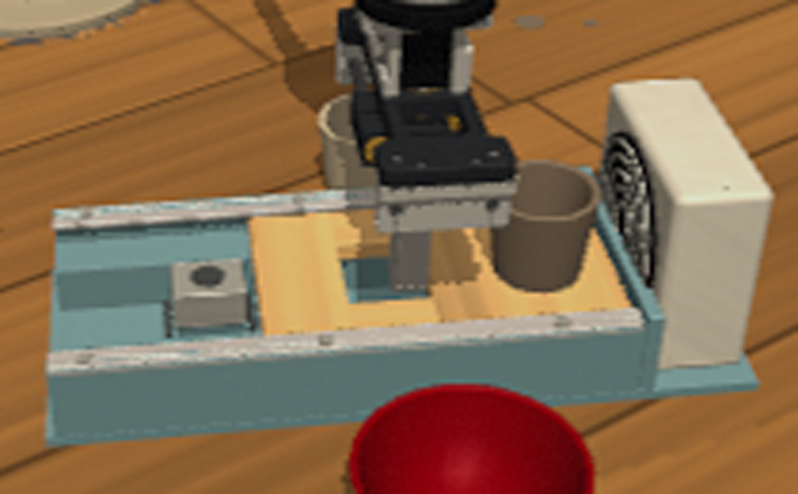

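Resistance has risen stiffly with almost no movement: the fingertip's front face is at 125 mm against 126 expected, so the carrier is home. Now I'll back off and lift clear.

```bash
python3 - <<'E'
from ik import *
r.move_l(P(.105,.0572),vel=.04); r.move_l(P(.103,.15),vel=.08); r.move_l(P(.06,.26),vel=.15); r.hold(.3)
im=save('scene','s5.png'); c=vision.get_calibration('scene'); overlay(im,c,o2,yaw,'ov5.png',dx=.102,crop=(740,540))
for th in ['plunger_top','window_front','cup','carrier']:
    print(th,[(trk([[*(R.from_euler('z',-yaw).apply([d['at'][0]-o2[0],d['at'][1]-o2[1],0])[:2]),d['at'][2]]],(0,0),0).round(4)[0],round(d['score'],2)) for d in models.mark_of(th,'scene')])
cw=vision.get_calibration('wrist'); im=save('wrist','w5.png'); overlay(im,cw,o2,yaw,'ov6.png',True,dx=.102,crop=(630,300))
print(T.current_t(),T.current_wrist_force())
E
```

```text
plunger_top [(array([-0.0004, -0.0035,  0.0523]), 0.78)]
window_front [(array([-0.2951, -0.0382,  0.0062]), 0.91), (array([ 0.1259, -0.0002,  0.045 ]), 0.7), (array([-0.207 ,  0.1853,  0.0095]), 0.55), (array([-0.1153, -0.1759, -0.0011]), 0.47)]
cup [(array([ 0.1897, -0.0099,  0.0452]), 0.92)]
carrier [(array([-0.209 ,  0.2037,  0.0019]), 0.93), (array([0.0985, 0.0014, 0.0374]), 0.69), (array([-0.2941, -0.016 ,  0.0029]), 0.65)]
17.3667 [-0.77363608  0.65507674  0.31177616]
```

View pics/ov5.png

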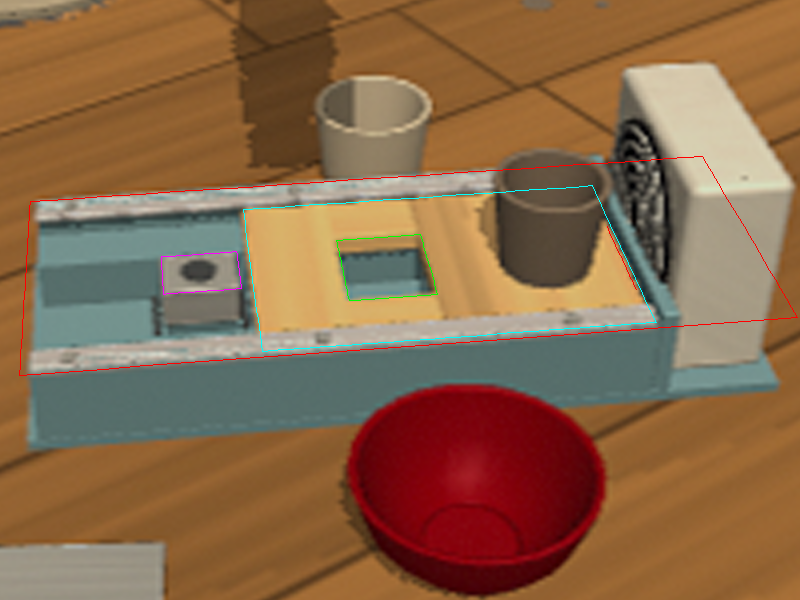

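View pics/ov6.png

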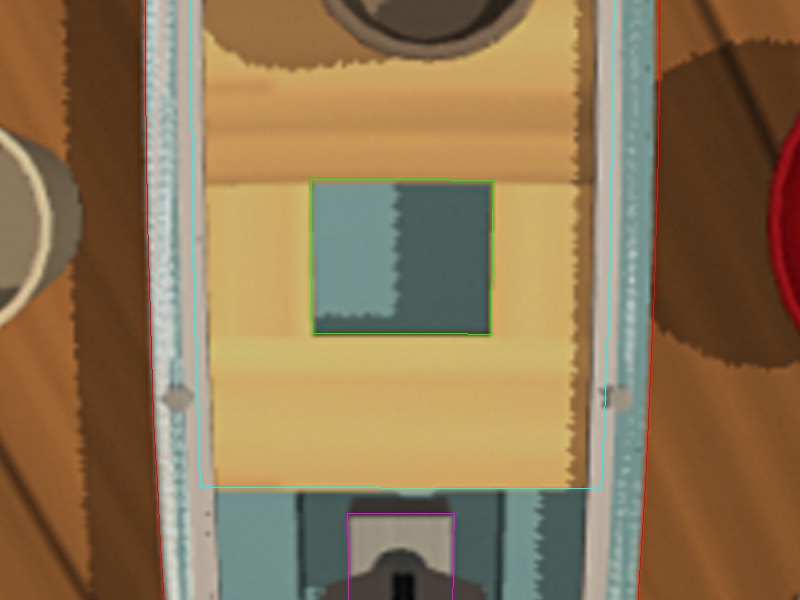

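Both overlays drawn for the home position (carrier x = 102 mm) match the window and the carrier's edges. The plunger is up, the cup is standing and the hand is clear.

```bash
python3 -c "
from h import *
r.sign_off(); print(T.current_t())"
```

```text
the job is handed in; nothing more can be done
the job is handed in; nothing more can be done
```

The carrier is home against the end stop, and I handed the job in shortly after my last reading at 17.4 s of the 37 s allowed. No verdict was reported.

- **Method:** I pressed the plunger down about 17 mm with the closed fingertips at about 6 N. With it held down, I pushed the carrier by the front wall of its window. At the stop the push force climbed to about 14 N with almost no further movement. I then backed off and lifted the hand clear.
- **Carrier:** in the last overlays, the window and the carrier's edges line up with the home position (x = 102 mm). The network's own mark for the carrier gave 98.5 mm, which is within its 4 mm error.
- **Plunger:** it is up behind the carrier, with its top measured at 52 mm against 50 mm listed.
- **Cup and bystanders:** the cup stands on the carrier about 88 mm ahead of the window's centre, and I saw no sign of contact. The bowl and cream cup look unmoved. The scraper shows only partly in the last crop and I did not measure it.
- **Off the plan:** the first force guard stopped the push early, when friction dropped as the plunger sprang up, so I pushed on to the stop in 1 mm steps. The scene and wrist cameras also differed by about 2 to 3 mm along the track before I pressed, and I moved my estimate back by 2 mm.

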